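Load the coil wagon and hold the uncoupler out

ROBOT

A 6-joint arm with a two-finger parallel gripper is mounted at the origin on the work surface. World frame = base frame: x ahead of the robot, y to its left, z up, the work surface at z = 0. Lengths are in m, angles in degrees, forces in N, time in s.
With the tool pointing down it reaches from about 0.375 to 0.75 m from the base axis. Payload 9 kg.
Tool frame: the origin (TCP) lies where the fingers leave the gripper's body, on its centre line; the fingertips stand 73 mm ahead of it and the grasp point (between the pads) lies 54 mm ahead of it (robot.tip_reach is the distance from the TCP to the fingertips, in m); z points along the fingers, y is the line along which they close (so a half turn about z gives the same grasp; the last joint's range is limited). The gripper opens to 85 mm and grips with 20 to 120 N. Pads are 22 mm wide; open, the fingers measure 114 mm over their backs; the gripper's body (76 mm by 85 mm) begins 54 mm behind the grasp point. The pads swing forward as they close: fully open they stand 13 mm farther back than shut.
Start: joints at [-86.901, 5.964, 5.575, 89.605, 0, 77.527], TCP at [0.161, -0.578, 0.304] pointing down, gripper open.
Joint ranges: [-171.21, 171.21], [-48.23, 106.86], [-62.78, 66.21], [-105.2, 120.99], [-86.42, 89.51], [-180, 180]. Speed limits (degrees/s): [127.2, 127.2, 147.25, 180, 180, 180].

INTERFACE

Orientations are given as [roll, pitch, yaw] about the fixed x, y, z axes, in that order (R = Rz(yaw) Ry(pitch) Rx(roll)).
In Python, from plant import robot gives the robot as it stands. Calls block until the motion is done:
- robot.move_pose(position, orientation): joint-space move of the TCP to a pose.
- robot.line_to(position, vel=0.15, rotation=None, guard=None): straight line of the TCP; rotation=None keeps the orientation; vel is the mean speed in m/s. With guard (N) it stops when the force on the tool has changed by that much, and returns True; else False.
- robot.goto_joints(angles): joint-space move.
- robot.set_gripper(opening): finger opening in m; the grip force is fixed at half the most; returns when the fingers have stopped.
- robot.pause(seconds).
- robot.ik(position, orientation): joint angles nearest the present ones, or None.
- robot.observe(): the state.
- robot.grab_frame(name): name is "side" or "top"; returns the picture (384x512x3 uint8, blue, green, red); there is no depth.
- robot.get_calibration(name): a dict with "vertical_fov" (degrees; the focal length in pixels is half the picture's height over the tangent of half this angle, whatever the lens; pixels are square), "cx", "cy" (the principal point, pixels), "k1" (the pictures are not rectified: a ray, as slopes to the right and down, at radius r is drawn at 1 + k1 r^2 times it, then the intrinsics apply), "rvec" (rotation vector, rad) and "tvec" (3), from world to camera coordinates, as OpenCV has them. Camera axes: x right, y down, z forward; pixel columns grow to the right and rows downward; lengths in m; the calibration is good to about 2 mm. A picture is of the moment at which its call begins. get_calibration takes no time and is no camera call.
A pose or a line that the arm cannot do raises robot.IKError and nothing moves.
- robot.job_done(): hands the job in; it is judged then, once.
The state is a dict: "time": time; "q": joint angles; "qvel": joint speeds; "joint_torque": joint torques, N m; "tool_pos": TCP position; "tcp_rot": TCP orientation; "ft_force": force on the tool from outside, world axes, zero at the start; "torque": the same for the moment, N m; "gripper_width": finger opening in m; "gripper_force": force on a finger pad.
Only numpy, scipy, OpenCV 4.12 (cv2) and the standard library are available. Lean on these libraries where they do the work, as an engineer would, in place of code of your own. Each camera call takes 0.05 s, during which the arm holds its last target. There are 200 camera calls.

TASK

Load the two large steel coils from the lineside depot into the two empty end saddles of the coil wagon, one in each, centred across the wagon like the one already in the middle. Then pull the uncoupler's upright knob away from the track until the pointer of its slide stands at the black line on the index strip, and finish while still holding it there against its spring, so that the shunter can draw away. Leave the small coil in the depot, the wagon where it stands on its rails and everything else on the board in place.

Things in the scene. Friction and masses are not known exactly. Their poses are not given: they have to be found in the camera images.
- coil_a: large steel-strip coil, a 0.25 kg roll 40 mm in diameter and 34 mm wide with a 16 mm eye through its middle (too small for the fingers). Origin at its centre; its x axis runs along the eye, so the flat end faces lie at x = -17 and +17 mm. It starts lying in one of the depot's three saddles, eye level
- coil_b: second large coil, the same as coil_a
- coil_small: small coil, 28 mm in diameter and 22 mm wide, in the remaining depot saddle; stays there. Origin at its centre
- coil_loaded: large coil like coil_a that already lies in the wagon's middle saddle; stays there. Origin at its centre
- depot: fixed concrete bank 70 x 216 mm, 30 mm high, with three wooden V saddles in a row along its y at -66, 0 and 66 mm; coils lie in them with the eye along the depot's x. Origin on the board under its middle. Each V: 45-degree faces 56 mm long in x, mouth 34 mm wide, apex 34 mm and rims 51 mm above the board; a large coil's centre lies 62 mm, the small one's 54 mm above the board
- wagon: coil wagon, 0.7 kg, loose on its rails with locked wheels, 267 mm long (y), 64 mm wide (x). Origin at rail level (13 mm above the board) under its middle, z up. Floor at z 28 mm; end walls at y = -117 and 117 mm rise to z 62 mm. Three V saddles as the depot's (58 mm long in x, mouth 34 mm wide in y, apex at z 32 mm, rims 49 mm) lie across it at y = -75, 0, 75 mm
- saddle_left (a point): empty wagon saddle next to the shunter: the point where the centre of a seated, centred large coil lies (60 mm above the wagon's origin, y = 75 mm). Axes as the wagon's; the coil's eye lies along x
- saddle_right (a point): the same point of the empty wagon saddle at the other end (wagon y = -75 mm)
- knob (a point): middle of the upright turned knob, 38 mm above the board: ribbed cylinder, 18 mm in diameter, from 18 to 54 mm above the board, on an 8 mm stem on a flat brass slide bar (top 6 mm above the board). It moves only along x of uncoupler. Free board around it except the 12 mm high spring housing, which begins 25 mm from the knob's axis on the track side (slide in)
- uncoupler: fixed uncoupler at the coupling between wagon and shunter: base, spring housing, slide with knob and pointer. Origin on the board in the middle of the track, z up, x square to the track, pointing away from the robot's side: the slide is pulled out along -x. Slide in: knob at x = -138, y = 0 mm; pointer at x = -160 mm, its tip reaching to y = 23 mm
- pull (a joint): how far the slide is pulled out, m: 0 = in (at rest, under spring load), stop at 0.050. The spring pulls back with about 5 N at 0, rising by 1.1 N per 10 mm to 7 to 9 N at the mark; the slide returns by itself when let go. Pulling it lifts the ramp under the coupling
- pointer (a point): the pointer: a 3 mm wide brass finger that stands out from the slide's outer end along +y, over the index strip; point near its tip, on its centre line. Moves with the slide
- mark (a point): the 3 mm wide black line across the fixed aluminium index strip (70 x 20 mm, 2 mm thick, set differently each time) beside the slide, where the pointer must come: point on the line; x as the uncoupler's. It lies 22 to 38 mm from the resting pointer towards -x
- loco: fixed model diesel shunter on the same track beyond the wagon's +y end, a fixed black tunnel portal 206 mm high over the track behind it; 230 mm long, 68 mm wide, 90 mm high above the rails. Origin at rail level under its middle
- glue: white glue bottle with a red cap, 42 mm in diameter, 95 mm high; bystander. Origin under its middle
- screwdriver: screwdriver lying on the board, 170 mm long, bystander
- hammer: small hammer lying on the board, 200 mm long, bystander
- tray: grey open parts tray, 100 x 140 mm, 28 mm high, with track screws; bystander. Origin under its middle
- spare_track: spare length of track lying loose on the board, 58 x 150 mm, 8 mm high; bystander
Not all that is in view belongs to the job. What is shaped like the coil_loaded but green or orange is not meant.

How it is judged (in metres and radians):
On the way, in this order (a step that is already met when the one before it is completed fails the run):
1. one large coil lies centred in an end saddle of the wagon, let go (((distance between coil_a and saddle_left below 0.008 m and angle between the x axis of coil_a and the x axis of wagon, either way round below 0.12 rad and linear speed of coil_a below 0.03 m/s and contact force between the fingers and coil_a below 0.05 N) or (distance between coil_a and saddle_right below 0.008 m and angle between the x axis of coil_a and the x axis of wagon, either way round below 0.12 rad and linear speed of coil_a below 0.03 m/s and contact force between the fingers and coil_a below 0.05 N) or (distance between coil_b and saddle_left below 0.008 m and angle between the x axis of coil_b and the x axis of wagon, either way round below 0.12 rad and linear speed of coil_b below 0.03 m/s and contact force between the fingers and coil_b below 0.05 N) or (distance between coil_b and saddle_right below 0.008 m and angle between the x axis of coil_b and the x axis of wagon, either way round below 0.12 rad and linear speed of coil_b below 0.03 m/s and contact force between the fingers and coil_b below 0.05 N))), for 0.2 s.
2. both end saddles hold a large coil, centred and let go ((((distance between coil_a and saddle_left below 0.008 m and angle between the x axis of coil_a and the x axis of wagon, either way round below 0.12 rad and linear speed of coil_a below 0.03 m/s and contact force between the fingers and coil_a below 0.05 N) and (distance between coil_b and saddle_right below 0.008 m and angle between the x axis of coil_b and the x axis of wagon, either way round below 0.12 rad and linear speed of coil_b below 0.03 m/s and contact force between the fingers and coil_b below 0.05 N)) or ((distance between coil_a and saddle_right below 0.008 m and angle between the x axis of coil_a and the x axis of wagon, either way round below 0.12 rad and linear speed of coil_a below 0.03 m/s and contact force between the fingers and coil_a below 0.05 N) and (distance between coil_b and saddle_left below 0.008 m and angle between the x axis of coil_b and the x axis of wagon, either way round below 0.12 rad and linear speed of coil_b below 0.03 m/s and contact force between the fingers and coil_b below 0.05 N)))), for 0.2 s.
3. the slide is pulled out so that its pointer stands at the line, in the fingers (x of pointer in the frame of mark between -0.003 and 0.003 m and contact force between the fingers and uncoupler above 2 N and velocity of joint pull between -0.01 and 0.01 m/s), for 0.3 s.
At the end, for the whole second after the job is handed in: a large coil rests untouched in each end saddle, centre within 8 mm of the seated place, eye across the wagon within 0.12 rad; wagon upright within 15 mm of its start, middle coil in it; pointer still, within 3 mm of the line, fingers bearing on the slide with over 2 N (all of step 3 and (((distance between coil_a and saddle_left below 0.008 m and angle between the x axis of coil_a and the x axis of wagon, either way round below 0.12 rad and linear speed of coil_a below 0.03 m/s and contact force between the fingers and coil_a below 0.05 N) and (distance between coil_b and saddle_right below 0.008 m and angle between the x axis of coil_b and the x axis of wagon, either way round below 0.12 rad and linear speed of coil_b below 0.03 m/s and contact force between the fingers and coil_b below 0.05 N)) or ((distance between coil_a and saddle_right below 0.008 m and angle between the x axis of coil_a and the x axis of wagon, either way round below 0.12 rad and linear speed of coil_a below 0.03 m/s and contact force between the fingers and coil_a below 0.05 N) and (distance between coil_b and saddle_left below 0.008 m and angle between the x axis of coil_b and the x axis of wagon, either way round below 0.12 rad and linear speed of coil_b below 0.03 m/s and contact force between the fingers and coil_b below 0.05 N))) and distance of wagon from where it was at the start of the episode below 0.015 m and angle between wagon's own z axis and vertical below 0.05 rad and distance between coil_loaded and wagon below 0.066 m); the arm keeps its last pose, push and grip.
It fails at once if the wagon is shoved more than 15 mm or tipped (not (distance of wagon from where it was at the start of the episode below 0.015 m and angle between wagon's own z axis and vertical below 0.05 rad)).
It fails at once if the small coil is moved more than 12 mm (distance of coil_small from where it was at the start of the episode above 0.012 m).
It fails at once if the coil in the middle saddle is moved more than 20 mm (distance of coil_loaded from where it was at the start of the episode above 0.02 m).
It fails at once if a bystander is moved more than 30 mm (distance of any of glue, screwdriver, hammer, tray, spare_track from where it was at the start of the episode above 0.03 m).
It also fails if it takes over 61 s, if anything falls off the work surface, if the arm or the gripper's body presses on something with over 40 N, if the wrist force passes 120 N, or if a joint passes its speed limit or range.

## Working session

There is one attempt and no reset: what is moved stays moved. The work goes in short steps, each a Python script; the robot and the scene stay as the last script left them, time stands still between calls to the robot, and variables do not carry over. Pictures are saved under pics/ and viewed, at most 10 in all, crops included, and the job is handed in when it is done.

```bash
mkdir -p pics; ls; cat > h.py <<'E'
import numpy as np, cv2
from plant import robot
def K(n):
    c=robot.get_calibration(n); f=192/np.tan(np.radians(c["vertical_fov"])/2)
    R=cv2.Rodrigues(np.array(c["rvec"],float))[0]; return c,f,R,np.array(c["tvec"],float).ravel()
def cast(n,uv,z):
    c,f,R,t=K(n); M=np.array([[f,0,c["cx"]],[0,f,c["cy"]],[0,0,1]])
    p=cv2.undistortPoints(np.array(uv,float).reshape(-1,1,2),M,np.array([c["k1"],0,0,0,0])).reshape(-1,2)
    d=np.c_[p,np.ones(len(p))]@R; o=-R.T@t
    return o+d*((z-o[2])/d[:,2])[:,None]
def proj(n,P):
    c,f,R,t=K(n); M=np.array([[f,0,c["cx"]],[0,f,c["cy"]],[0,0,1]])
    return cv2.projectPoints(np.array(P,float).reshape(-1,1,3),cv2.Rodrigues(R)[0],t,M,np.array([c["k1"],0,0,0,0]))[0].reshape(-1,2)
E
python3 - <<'E'
from h import *
for n in("side","top"):
    cv2.imwrite(f"pics/{n}0.png",robot.grab_frame(n)); c,f,R,t=K(n); print(n,c,-R.T@t)
E
```

```text
pics
side {'vertical_fov': 42.96553696365467, 'cx': 253.78880989604716, 'cy': 187.52692805005563, 'k1': -0.18777526356555668, 'rvec': array([ 2.15279667, -0.03592307,  0.03981336]), 'tvec': array([-0.59791978,  0.03217955,  1.40300954])} [ 0.53793818 -1.17747048  0.80694805]
top {'vertical_fov': 44.41508806575841, 'cx': 251.47278399116084, 'cy': 192.8706780272579, 'k1': 0.05889910553717902, 'rvec': array([ 2.17744076, -2.21811632,  0.07113001]), 'tvec': array([-0.04763253,  0.58090663,  1.712502  ])} [ 0.48443952 -0.04131847  1.74241086]
```

View pics/top0.png

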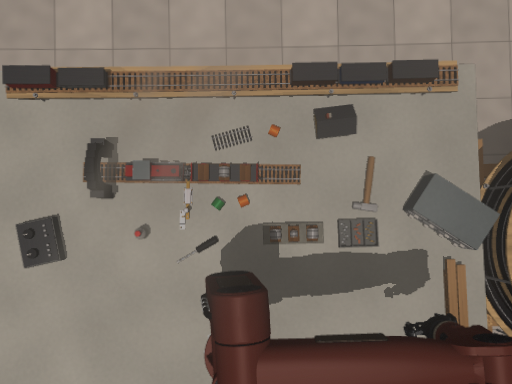

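View pics/side0.png

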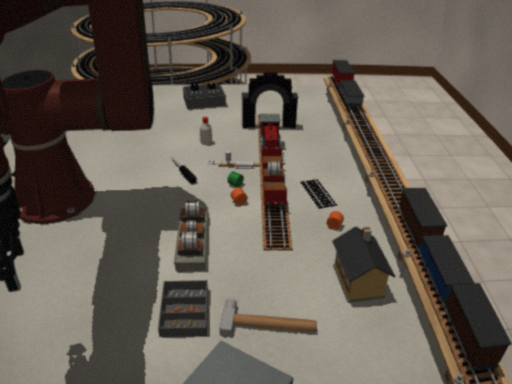

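The top view shows the depot at (293,233) with three coils, the wagon at (225,172) and the shunter at (155,170). The uncoupler slide is at about (187,200). The green (218,203) and orange (243,201), (274,131) coils are decoys. I'll crop closer for the choice.

```bash
python3 - <<'E'
from h import *
t=cv2.imread("pics/top0.png"); s=cv2.imread("pics/side0.png")
cv2.imwrite("pics/topc.png",cv2.resize(t[155:250,170:330],None,fx=5,fy=5,interpolation=cv2.INTER_CUBIC))
cv2.imwrite("pics/sidec.png",cv2.resize(s[140:270,165:295],None,fx=4.6,fy=4.6,interpolation=cv2.INTER_CUBIC))
E
```

```text
(no output)
```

View pics/topc.png

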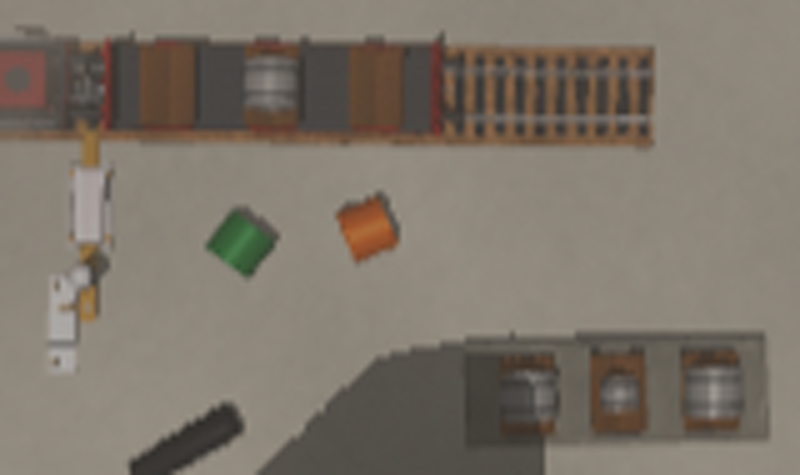

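View pics/sidec.png

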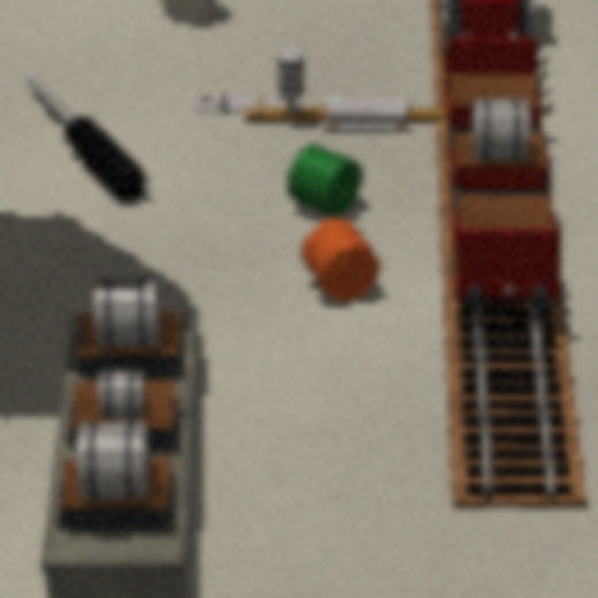

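Close crops: the depot holds, left to right in the top view, a large coil at (276,234), the small one at (294,233) and a large coil at (313,233). coil_loaded is at (224,171), and the empty brown saddles are at about (203,172) and (245,172). The knob is at (187,209). The index strip runs from (182,210) to (182,229), with a dark line near (182,223). So I choose the two outer depot coils. Next, averaged frames and measurements.

```bash
python3 - <<'E'
from h import *
A={}
for n in("side","top"):
    A[n]=np.mean([robot.grab_frame(n).astype(float) for _ in range(12)],0); np.save(f"{n}_avg.npy",A[n])
t=A["top"].astype(np.uint8); hsv=cv2.cvtColor(t,cv2.COLOR_BGR2HSV)
def comps(mask,roi,amin):
    m=np.zeros_like(mask); x0,y0,x1,y1=roi; m[y0:y1,x0:x1]=mask[y0:y1,x0:x1]
    n,l,st,ce=cv2.connectedComponentsWithStats(m)
    for i in range(1,n):
        if st[i,4]>=amin: yield st[i],ce[i],cv2.minAreaRect(np.argwhere(l==i)[:,::-1].astype(np.float32))
brown=((hsv[...,0]>4)&(hsv[...,0]<18)&(hsv[...,1]>95)).astype(np.uint8)
red=(((hsv[...,0]<4)|(hsv[...,0]>172))&(hsv[...,1]>120)).astype(np.uint8)
for nm,m,roi,z in(("brownW",brown,(190,161,256,183),.062),("brownD",brown,(260,220,330,245),.051),("red",red,(185,158,265,186),.075)):
    for st,ce,r in comps(m,roi,6): print(nm,st,ce.round(2),cast("top",ce,z).round(4)[0],np.round(r[1],1),round(r[2],1))
np.set_printoptions(linewidth=250)
g=cv2.cvtColor(A["top"].astype(np.float32),cv2.COLOR_BGR2GRAY).round().astype(int)
print("strip cols176-195 rows205-232");print(g[205:233,176:196])
print("sat");print(hsv[205:233,176:196,1])
print("depot line rows 220-246 cols 260-327: col287,304,323 ");print(g[216:250,[288,303,324]].T)
print(g[234,258:330])
E
```

```text
brownW [190 163  66  20 507] [222.06 174.57] [0.645  0.0462 0.062 ] [65. 19.] 0.0
brownW [219 164  11   2  21] [224.05 164.48] [0.6812 0.0385 0.062 ] [ 1. 10.] 90.0
brownD [277 226   4   3   7] [278.57 226.86] [ 0.4541 -0.153   0.051 ] [2.1 2.1] 45.0
brownD [288 226  11  15  97] [292.91 232.69] [ 0.4323 -0.2039  0.051 ] [14. 10.] 90.0
brownD [307 238  11   3  18] [311.44 239.28] [ 0.4077 -0.2696  0.051 ] [10.  2.] 5.7
red [191 164   1  17  17] [191. 172.] [0.6548 0.1556 0.075 ] [16.  0.] -90.0
red [256 164   2   6   6] [256.83 166.5 ] [ 0.6704 -0.0786  0.075 ] [0.8 5.1] 11.3
red [256 171   2  10  15] [256.4 175.2] [ 0.6393 -0.0765  0.075 ] [9. 1.] 90.0
strip cols176-195 rows205-232
[[133 133 133 133 132 132 132 134 135 132 117 117  94  90 111 134 128 133 132 133]
 [132 132 133 133 132 132 133 133 133 132 120  93  73  78  85 109 134 133 132 132]
 [132 132 132 133 132 133 133 133 132 118 102  71  73  78  83  89 134 134 133 133]
 [132 132 133 133 133 133 134 133 128 134 129 112  71  78  83  89 134 134 133 134]
 [132 133 133 134 134 134 133 125 141 159 158 138  76  76  87 120 134 133 134
[... 4307 characters left out ...]
8 137 137 137 108  83  83  75  64  73  79  79  76  75  74  74  74  74  74  74  72  70  70  80  90  95 105 126 135 136 136 135 135]
 [136 137 136 136 135 108  85  94  99  98  97  97  97  98  99  99  99  99 100  99  99  99  99 100 100 100  97 114 134 139 139 140 139 140]
 [136 136 135 134 134 134 134 135 134 135 136 136 136 134 134 134 134 135 135 136 135 136 137 136 134 134 135 137 138 139 140 140 139 139]]
[ 82  82  82  82  82  62  65  65  65  65  64  66  68  71  72  73  75  80  79 116 110 102  91  65  99  99  99  98  97  97  74  74  86 105 114 130 126 107  98  81  71  94 103 102 101 100  98  97  82  85  99 106 114 120 150 140 120 114 107  97  89 101
 102 100 103 113 135 137 137 137 137 137]
```

```bash
python3 - <<'E'
from h import *
np.set_printoptions(linewidth=250)
a=np.load("top_avg.npy").astype(np.float32); g=cv2.cvtColor(a,cv2.COLOR_BGR2GRAY).round().astype(int); rb=(a[...,2]-a[...,0]).round().astype(int)
print("rows160-187 gray/rb at cols 195,203,213,235,245,253,265,285,298")
C=[195,203,213,235,245,253,265,275,285,298]
print(g[158:188,C].T);print(rb[158:188,C].T)
print("row170,172,175 cols188-262");
for r in(170,175):print(g[r,188:262]);print(rb[r,188:262])
# coil brightness blocks: rb small
for nm,c0,c1,r0,r1 in(("load",216,233,161,183),("dA",267,286,224,246),("dS",286,302,224,246),("dB",303,322,224,246)):
    print(nm,c0,r0);print(rb[r0:r1,c0:c1])
for p,z in(((203,172),.062),((245,172),.062),((224.3,171.5),.073),((276,234),.062),((294,233),.054),((312.6,233),.062),((186,210),.054),((182,216.1),.004),((182,223.4),.002)): print(p,cast("top",p,z).round(4)[0])
s=np.load("side_avg.npy").astype(np.float32); 
E
```

```text
rows160-187 gray/rb at cols 195,203,213,235,245,253,265,285,298
[[138 138 137 134 104  76  72  72  71  72  72  72  71  71  71  71  71  71  71  71  70  70  71  89  97 122 133 134 134 134]
 [138 137 136 136 106  79  75  75  75  75  74  74  74  74  74  74  74  74  74  74  74  73  67  86  96 107 127 135 135 135]
 [136 136 136 136 135 101  72  71  70  71  71  70  71  71  71  71  71  71  70  71  70  71  68  87  98 117 131 132 132 132]
 [137 137 137 137 137 103  72  71  71  71  71  71  71  72  71  71  71  71  71  71  71  71  72  78  93 111 131 137 138 137]
 [136 136 137 136 107  79  72  75  78  79  79  78  78  78  78  78  78  77  77  77  77  76  73  82  96 112 132 140 140 141]
 [135 135 135 135 136 105  74  71  71  72  71  71  72  71  71  71  71  71  71  71  71  71  71  67  87  99 126 138 139 140]
 [133 133 133 134 133 128 111  92  73  63  84  85  70  64  64  64  63  63  63  74  94  81  61  60  84  95 123 137 137 137]
 [131 131 131 132 133 132 114 102  94  89  92 111 103  89  87  88  95  98  99  99 117 107  96  97  96  88 120 136 136 135]
 [132 132 132 133 134 133 109  92  78  70  72  92  8
[... 6826 characters left out ...]
7 16 17 16]
 [16 16 16 24 38 36 34 30 27 30 34 33 32 36 32 17 16 16 16]
 [16 15 16 19 20 20 18 15 13 14 19 18 18 20 20 16 16 16 15]
 [15 15 15 15 14 14 14 14 13 14 15 15 14 14 14 16 15 15 15]
 [16 17 16 17 17 16 16 17 16 16 16 16 16 16 17 17 17 16 17]
 [18 18 18 18 18 18 17 18 18 18 18 18 18 19 19 18 18 18 18]
 [18 18 18 19 18 18 18 18 18 18 18 18 18 19 18 18 18 18 18]]
(203, 172) [0.6554 0.1143 0.062 ]
(245, 172) [ 0.6528 -0.0361  0.062 ]
(224.3, 171.5) [0.6548 0.0375 0.073 ]
(276, 234) [ 0.4291 -0.1425  0.062 ]
(294, 233) [ 0.4313 -0.2075  0.054 ]
(312.6, 233) [ 0.4303 -0.2729  0.062 ]
(186, 210) [0.5207 0.1775 0.054 ]
(182, 216.1) [0.4996 0.1989 0.004 ]
(182, 223.4) [0.4728 0.1994 0.002 ]
```

```bash
cat >> h.py <<'E'
def fast(p,yaw): robot.move_pose(list(p),[180,0,yaw])
def st(m):
    o=robot.observe(); print(m,"t=%.2f w=%.4f gf=%.1f"%(o["time"],o["gripper_width"],o["gripper_force"]),"tcp",np.round(o["tool_pos"],4),"F",np.round(o["ft_force"],1)); return o
def pick(c,yaw):
    fast([c[0],c[1],.20],yaw); robot.line_to([c[0],c[1],c[2]+.008+.054],vel=.12); robot.set_gripper(.02); st("gripped")
    robot.line_to([c[0],c[1],.24],vel=.2); st("lifted")
def place(s,yaw):
    fast([s[0],s[1],.24],yaw); robot.line_to([s[0],s[1],s[2]+.008+.054+.006],vel=.15)
    print("guard",robot.line_to([s[0],s[1],s[2]+.008+.054-.002],vel=.02,guard=5)); st("down")
    robot.set_gripper(.056); robot.line_to([s[0],s[1],.24],vel=.2); st("released")
E
python3 - <<'E'
from h import *
A=cast("top",(275.2,233.95),.062)[0]; B=cast("top",(312.15,232.9),.062)[0]; print(A,B,np.linalg.norm(A-B))
dyaw=np.degrees(np.arctan2(-(A-B)[0],(A-B)[1])); print("depot yaw",dyaw)
SL=[.6582,.1147,.073]
for y in(90,-90):
    for p in(A,B,SL,[.52,.1775,0]):
        q=robot.ik([p[0],p[1],.13],[180,0,y]); print(y,None if q is None else np.round(q,1))
st("start")
yaw=-90
pick(A,yaw+dyaw)
cv2.imwrite("pics/lift.png",robot.grab_frame("side"))
E
```

```text
[ 0.42937844 -0.13965472  0.062     ] [ 0.43071753 -0.27128526  0.062     ] 0.1316373544964472
depot yaw 0.5828580320301021
90 [-34.7 -18.6 -35.5  73.1   0.   55.3]
90 [-47.   -7.6 -26.   71.5   0.   43. ]
90 [-1.3 19.9  3.3 73.4  0.  88.7]
90 [  5.2  -0.3 -19.1  71.2   0.   95.2]
-90 [ -34.7  -18.6  -35.5   73.1    0.  -124.7]
-90 [ -47.    -7.6  -26.    71.5    0.  -137. ]
-90 [ -1.3  19.9   3.3  73.4   0.  -91.3]
-90 [  5.2  -0.3 -19.1  71.2   0.  -84.8]
start t=1.30 w=0.0856 gf=0.0 tcp [ 0.1611 -0.578   0.3039] F [-0.4  0.3 -0.7]
gripped t=5.58 w=0.0335 gf=59.7 tcp [ 0.4297 -0.1398  0.1246] F [-0.9  1.3  5.2]
lifted t=6.31 w=0.0332 gf=59.7 tcp [ 0.429  -0.1394  0.2385] F [ 0.4  0.5 -1.9]
```

```bash
python3 - <<'E'
from h import *
place([.6582,.1147,.073],-91.2)
B=[.4307,-.2713,.062]
pick(B,-89.4)
np.save("top1.npy",np.mean([robot.grab_frame("top").astype(float) for _ in range(4)],0)); np.save("side1.npy",np.mean([robot.grab_frame("side").astype(float) for _ in range(4)],0))
t=np.load("top1.npy");s=np.load("side1.npy")
a=cv2.resize(t[155:195,180:265].astype(np.uint8),None,fx=6,fy=6,interpolation=cv2.INTER_CUBIC); b=cv2.resize(s[120:220,250:300].astype(np.uint8),None,fx=5.8,fy=5.8,interpolation=cv2.INTER_CUBIC)
o=np.zeros((580,800,3),np.uint8); o[:240,:510]=a; o[:580,510:800]=b; cv2.imwrite("pics/p1.png",o)
E
```

```text
guard True
down t=8.82 w=0.0332 gf=60.5 tcp [0.6589 0.1144 0.1356] F [ 0.2 -1.6  2.9]
released t=9.85 w=0.0561 gf=0.0 tcp [0.6579 0.1147 0.2387] F [-0.1  0.2 -0.5]
gripped t=12.61 w=0.0330 gf=59.7 tcp [ 0.4312 -0.2718  0.1252] F [0.1 1.6 6.3]
lifted t=13.34 w=0.0330 gf=59.7 tcp [ 0.4304 -0.271   0.2386] F [ 0.1  0.3 -2.6]
```

View pics/p1.png

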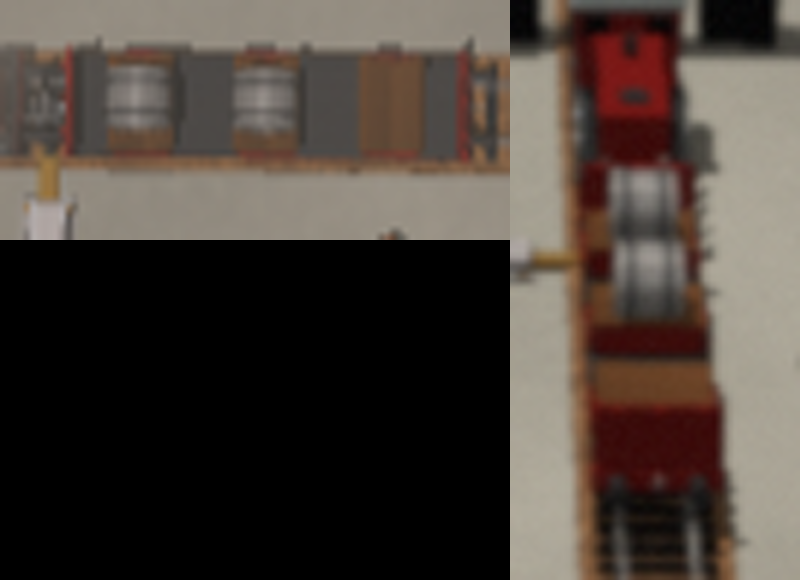

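The first coil sits in the left saddle (crop x 107–172, rows 65–128), in line with coil_loaded (rows 67–130). The right saddle is still empty at x 360–422. Now the second coil goes in.

```bash
python3 - <<'E'
from h import *
place([.6547,-.0353,.073],-91.2)
fast([.5,.0,.30],-91.2)
np.save("top2.npy",np.mean([robot.grab_frame("top").astype(float) for _ in range(6)],0))
np.set_printoptions(linewidth=200)
t=np.load("top2.npy"); rb=(t[...,2]-t[...,0]).round().astype(int)
for c in(200,203,206,222,225,242,244,247): print(c,rb[160:182,c])
for r in (169,173): print(rb[r,194:212],rb[r,215:233],rb[r,236:254])
g=cv2.cvtColor(t.astype(np.float32),cv2.COLOR_BGR2GRAY)
# knob column/strip checks, brass bar
print(cast("top",(185.5,210),.054).round(4),cast("top",(187.3,218),.006).round(4), cast("top",(182.5,216.0),.005).round(4),cast("top",(182.5,223.4),.002).round(4))
c=cv2.resize(t[155:240,170:270].astype(np.uint8),None,fx=7,fy=7,interpolation=cv2.INTER_CUBIC); cv2.imwrite("pics/p2.png",c)
# side-view strip region
s=np.load("side_avg.npy").astype(np.float32); p=proj("side",[[.4996,.199,.004],[.4728,.199,.002],[.5216,.1775,.038]]); print(p.round(2))
gs=cv2.cvtColor(s,cv2.COLOR_BGR2GRAY).round().astype(int); print(gs[150:172,202:240]); 
E
```

```text
guard True
down t=16.14 w=0.0328 gf=60.3 tcp [ 0.6554 -0.0357  0.1361] F [-0.2 -0.3  3.5]
released t=17.17 w=0.0560 gf=0.0 tcp [ 0.6544 -0.0352  0.2388] F [-0.2 -0.3 -1.1]
200 [18 18 18 23 39 30 13  8  8 10 10 10 10  8  9  9 23 38 40 33 39 45]
203 [18 18 14 42 47 29 12  8  9 10 10 10  9  8  8 10 23 37 39 39 44 49]
206 [18 18 14 29 44 33 12  8  8  8  9  9  8  7  8  8 26 41 42 39 47 53]
222 [18 18 14 33 44 31 16 11  7  8 10 10 11  8 10  9 12 28 39 39 51 50]
225 [17 17 13 32 50 38 17 11  7  9 11 10 10  8  9  9 15 34 46 46 44 49]
242 [18 18 18 18 25 25 12  7  7  7  8  7  7  7  7  7 12 20 24 23 26 24]
244 [18 15 12 18 25 25 11  7  6  7  7  7  7  6  6  7 12 20 22 22 28 25]
247 [14 10 11 16 23 25 13  7  7  7  7  7  7  6  7  7 11 21 23 23 29 25]
[ 6  6  6  6  9  9 10 10 10 10 10  9  8  8 10  6  6  5] [ 5  5  5  6  8  9  9  8 10  9  9  9  8  7 10  6  5  6] [6 5 6 5 7 6 7 7 7 7 7 7 7 7 7 6 6 6]
[ 6  6  6  6  8  7  8  7  8  8  8  7  7  7 11  6  6  6] [ 5  5  6  6  7  8  8  8  8  8  8  8  7  7 12  6  5  5] [5 5 6 6 7 7 7 7 6 6 7 6 7 7 7 6 6 6]
[[0.5208 0.1793 0.054 ]] [[0.4923 0.1793 0.006 ]] [[
[... 2810 characters left out ...]
38 139 139 137 136 136 136 132 112  94  91  90  92  99 118 118  97  86 100 110]
 [162 162 161 162 161 159 159 158 157 156 157 157 157 158 158 157 155 154 154 154 153 152 152 151 153 150 143 138 137 138 137 139 139 122 102  96 101 105]
 [160 161 161 162 162 161 160 159 159 157 157 157 156 157 157 156 156 157 155 155 155 154 154 153 153 154 152 151 151 151 150 150 148 142 137 136 137 137]
 [160 160 161 162 161 161 160 160 159 159 158 157 157 156 156 157 158 158 157 157 156 156 155 154 155 154 155 153 151 147 142 141 145 148 149 150 152 151]
 [160 160 161 162 161 160 159 159 159 160 159 158 157 155 156 158 157 158 157 157 156 154 155 154 155 155 155 152 143 127 112 109 120 135 144 148 150 153]]
```

View pics/p2.png

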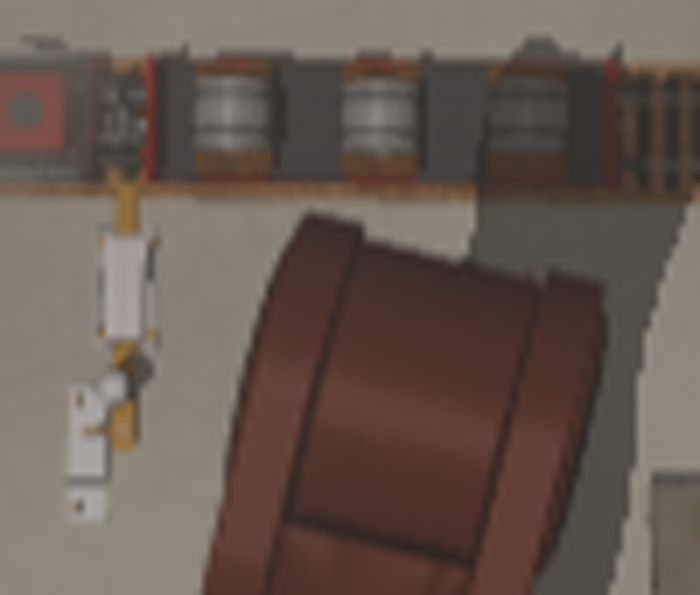

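Both coils sit centred: in the top view the left coil's rows centre at 170.6, the middle one's at 171.1 and the right one's at 171.0. The knob's top is at (185.5,210), the pointer at row 216.0 and the line at row 223.4. The side view agrees, giving a pull of about 26.3–27 mm. Now I grip the knob along x and pull.

```bash
python3 - <<'E'
from h import *
kx,ky=.5214,.1793
robot.set_gripper(.045)
fast([kx,ky,.22],-91.2); robot.line_to([kx,ky,.100],vel=.12); st("at knob")
robot.set_gripper(.005); o=st("gripped")
x0,y0,z0=o["tool_pos"]
robot.line_to([x0-.0267,y0+.0006,.100],vel=.03); robot.pause(.3); o=st("pulled"); print(o["tool_pos"][0]-x0)
for n in("top","side"): np.save(n+"3.npy",np.mean([robot.grab_frame(n).astype(float) for _ in range(8)],0))
t=np.load("top3.npy");s=np.load("side3.npy")
a=cv2.resize(t[195:240,165:205].astype(np.uint8),None,fx=10,fy=10,interpolation=cv2.INTER_CUBIC); b=cv2.resize(s[135:180,195:235].astype(np.uint8),None,fx=10,fy=10,interpolation=cv2.INTER_CUBIC)
cv2.imwrite("pics/p3.png",np.hstack([a,b]))
E
```

```text
at knob t=20.41 w=0.0450 gf=0.0 tcp [0.522  0.1793 0.1009] F [-0.3 -0.5  0.2]
gripped t=20.77 w=0.0158 gf=58.8 tcp [0.5221 0.1794 0.1009] F [ 1.6 -0.2  5.2]
pulled t=22.09 w=0.0159 gf=58.6 tcp [0.497  0.18   0.1009] F [7.7 0.1 2.3]
-0.0251386000997173
```

View pics/p3.png

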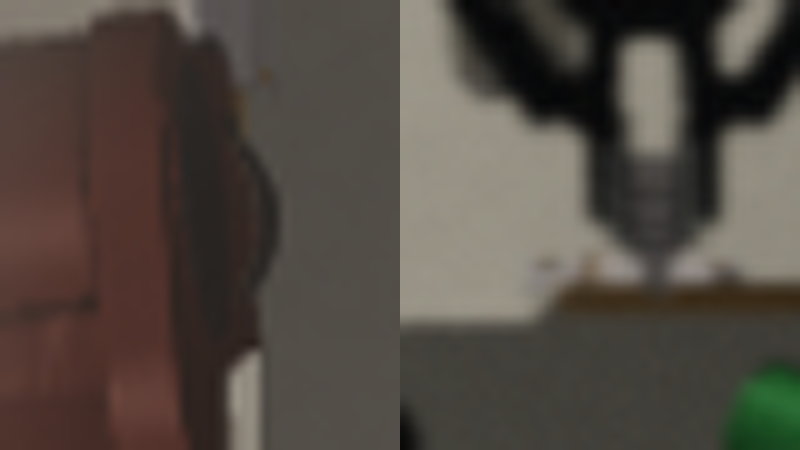

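The side view shows the gripper on the knob, with the brass pointer at about (214.2,161.5) and the line measured earlier at about column 213.2. The top view is hidden by the arm. I'll measure the pointer at subpixel level.

```bash
python3 - <<'E'
from h import *
np.set_printoptions(linewidth=200)
a=np.load("side_avg.npy").astype(np.float32); b=np.load("side3.npy").astype(np.float32)
g=lambda i:cv2.cvtColor(i,cv2.COLOR_BGR2GRAY).round().astype(int)
rb=lambda i:(i[...,2]-i[...,0]).round().astype(int)
print("cols 206..226")
for r in range(159,164): print(r,"before g",g(a)[r,206:227]);print(r,"after  g",g(b)[r,206:227]);print(r,"bef rb",rb(a)[r,206:227]);print(r,"aft rb",rb(b)[r,206:227])
for d in(0,.025,.0268): print(d,proj("side",[.4998-d,.1985,.005]).round(2),proj("side",[.4998-d,.1985,.002]).round(2))
E
```

```text
cols 206..226
159 before g [158 157 156 155 156 156 155 152 154 156 157 156 157 155 154 154 155 154 147 117  81]
159 after  g [146 145 144 144 144 144 144 140 138 126 105  80  61  56  56  56  60  80 101 125 136]
159 bef rb [20 20 19 21 20 19 19 19 19 18 19 18 18 19 20 22 20 19 18 13  7]
159 aft rb [18 19 19 20 19 18 17 17 19 17 12  8  5  3  3  4  5  8 12 16 17]
160 before g [159 158 151 144 146 153 151 136 141 153 159 158 157 156 154 149 151 155 151 128  95]
160 after  g [147 146 141 134 135 141 140 127 127 135 133 114  90  72  65  70  90 116 131 134 135]
160 bef rb [19 18 18 22 22 18 16 15 15 17 17 16 16 16 19 26 24 18 16 13 10]
160 aft rb [18 17 17 21 20 17 17 18 24 20 15 11  8  6  5  6  9 12 14 16 18]
161 before g [159 155 140 125 128 144 143 122 132 153 159 159 159 158 153 142 147 156 155 140 113]
161 after  g [148 143 130 115 119 133 134 116 120 140 144 137 120  91  71  84 115 138 143 133 115]
161 bef rb [18 16 14 17 16 13 12 10 11 12 13 12 13 12 18 31 27 16 13 12 13]
161 aft rb [17 14 13 16 14 13 15 24 28 19 14 10  8  6  5  6  8 11 12 13 19]
162 before g [159 155 146 140 141 145 131 109 126 149 154 155 154 153 148 137 142 150 151 146 132]
162 after  g [147 144 135 129 128 128 118 101 109 126 134 132 123  93  72  86 117 130 131 124  97]
162 bef rb [18 15 12 11 11 11 10  9 10 11 10 12 15 18 23 38 33 22 19 20 20]
162 aft rb [17 14 11 11 13 14 16 27 30 20 14 12 12  9  7  7 11 11 12 13 14]
163 before g [157 151 143 141 141 138 121 100 113 135 143 143 139 133 128 122 123 128 128 127 116]
163 after  g [147 139 132 127 118 102  83  72  76  85  90  90  85  70  62  70  81  84  83  77  64]
163 bef rb [18 15 12 11 11 12 11  8  9 10 11 16 31 43 46 49 52 54 52 52 46]
163 aft rb [18 14 11 12 18 22 24 27 29 26 23 22 20 15 10 12 17 20 19 19 22]
0 [[221.03 161.02]] [[221.05 161.82]]
0.025 [[213.36 161.1 ]] [[213.38 161.89]]
0.0268 [[212.8 161.1]] [[212.83 161.9 ]]
```

By both views the pointer is about 1.8 mm short, so I pull that much further.

```bash
python3 - <<'E'
from h import *
o=robot.observe(); x=o["tool_pos"][0]
robot.line_to([.4954-.0019,.18,.100],vel=.01); robot.pause(.5); o=st("pulled2"); print(o["tool_pos"][0]-.5221)
b=np.mean([robot.grab_frame("side").astype(float) for _ in range(8)],0)
rb=(b[...,2]-b[...,0]).round(1)
for r in(160,161,162):
    w=np.clip(rb[r,210:218]-13,0,None); print(r,rb[r,208:219],(w*np.arange(210,218)).sum()/w.sum())
E
```

```text
pulled2 t=23.73 w=0.0161 gf=58.6 tcp [0.4951 0.1801 0.1009] F [7.3 0.6 2.3]
-0.027008426319027
160 [17.  21.1 20.6 18.  19.1 22.9 19.9 15.1 12.2 10.2  6.4] 212.2606382978723
161 [13.5 15.9 15.  14.1 21.1 30.8 22.8 14.2 11.9 10.4  8.2] 212.89750000000004
162 [11.1 12.4 14.2 16.9 24.  33.5 24.1 15.4 12.5 12.8 10. ] 212.87025948103792
```

The pointer is now at column 213.0 and the line at 213.2, which is within 1 mm, with 7 N held. Handing in.

```bash
python3 - <<'E'
from h import *
print(robot.job_done())
E
```

```text
the job is handed in; nothing more can be done
None
```

I handed the job in after about 24 s of robot time. Both large coils sit centred in the wagon's end saddles, and the knob is held against its spring at about 7 N with the pointer within about 1 mm of the line; the hand-in returned no verdict.

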